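# Reject the uncapped slope culture and hold the capped one tilted over the light pad

### The job

Two agar slope cultures stand in the block incubator: the one that has lost its cap is contaminated, so first pull it out and drop it into the open tin, which must stay standing. Then draw the capped tube out of its well, lean it over to about 60 degrees from upright (cap end still the higher, never past level) and finish holding it still like that in the gripper, over the middle of the light pad and at least 10 cm above the bench, so that the growth on the slope can be read. Leave the thermometer standing in its well.

Things in the scene. Friction and masses are not known exactly. Their poses are not given: they have to be found in the camera images.
- heat_block: Block incubator, fixed: white housing 132 x 176 x 59 mm; aluminium block rising from it to 80 mm above the bench, with wells 18.5 mm wide, 50 mm deep at x = -24, +24 and y = +48, 0, -48 mm. Occupied: the outer two at x = -24 and the middle one at +24, in any order. Origin: underside centre, on the bench; +x to its back (keys at -x), z up; turned up to 0.3 rad.
- open_tube: Uncapped culture tube: glass, 16 mm diameter, 125 mm long, round bottom, open mouth, amber agar slope inside, 25 to 50 g. Origin: bottom end, on its axis; z along the axis to the mouth. Stands loose and upright in a well, bottom 30 mm above the bench; its upper 75 mm stand out of the block.
- capped_tube: Capped culture tube: glass, 16 mm diameter, 125 mm long; ribbed aluminium cap 18.6 mm wide, from 100 to 129 mm above its bottom end, does not come off; 25 to 50 g. Origin: bottom end, on its axis; z along the axis to the cap. Stands loose, upright in a well, bottom 30 mm above the bench; 50 mm of bare glass between block and cap.
- open_tube_mid (a point): Point on the axis of the uncapped tube, half-way along it (62.5 mm from its bottom end); axes as the tube's.
- capped_tube_mid (a point): Point on the axis of the capped tube, half-way along the glass (62.5 mm from its bottom end); axes as the tube's.
- thermometer: Dial thermometer standing loose in a well: brass sleeve 16 mm in diameter in the well, thin stem, round dial 33 mm in diameter on top, 101 mm high in all, its top 131 mm above the bench. Origin: its bottom end, 30 mm above the bench; z up. To be left alone.
- light_pad: Flat light pad lying on the bench, fixed: dark plastic frame 120 (x) x 160 (y) x 9 mm with a white luminous face upward. Origin: middle of the underside; z up. It lies to the left or right of the incubator.
- discard_tin: Open steel tin standing loose on the bench, 98 mm outer and about 88 mm inner diameter, 114 mm high, inner floor 4 mm above the bench, 0.5 kg. Origin: middle of the underside; z up. It stands on the other side of the incubator from the light pad.

How it is judged:
On the way, in this order (a step that is already met when the one before it is completed fails the run):
1. the uncapped tube lies in the tin, let go, with the capped tube still in its well (horizontal distance between open_tube_mid and discard_tin below 0.05 m and height (world z) of open_tube_mid below 0.1 m and contact force between open_tube and the arm below 0.05 N and contact force between open_tube and the fingers below 0.05 N and linear speed of open_tube below 0.05 m/s and height (world z) of capped_tube below 0.045 m), for 0.2 s.
2. the capped tube is drawn out clear of the block, in the fingers (height (world z) of capped_tube above 0.085 m and contact force between capped_tube and the fingers above 0.5 N), for 0.1 s.
At the end, for the whole second after the job is handed in: Capped tube held still by the fingers alone, leaning 47 to 73 degrees from upright, cap end higher, lower end over 10 cm above the bench, mid-point within 6 cm (horizontally) of the light pad's centre; uncapped tube in the standing tin; thermometer standing in its well (angle between capped_tube's own z axis and vertical between 0.82 and 1.27 rad and height (world z) of capped_tube above 0.1 m and horizontal distance between capped_tube_mid and light_pad below 0.06 m and contact force between capped_tube and the fingers above 0.5 N and contact force between capped_tube and discard_tin below 0.05 N and contact force between capped_tube and heat_block below 0.05 N and linear speed of capped_tube below 0.03 m/s and angular speed of capped_tube below 0.2 rad/s and horizontal distance between open_tube_mid and discard_tin below 0.05 m and height (world z) of open_tube_mid below 0.1 m and angle between each of discard_tin, thermometer's own z axis and vertical below 0.15 rad and horizontal distance between thermometer and heat_block below 0.07 m and height (world z) of thermometer below 0.045 m); the arm keeps its last pose, push and grip.
It fails at once if the capped tube is tipped past level (angle between capped_tube's own z axis and vertical above 1.55 rad).
It fails at once if the tin is knocked over (angle between discard_tin's own z axis and vertical above 0.6 rad).
It fails at once if the thermometer is pulled out of its well or knocked out (distance of thermometer from where it was at the start of the episode above 0.02 m or angle between thermometer's own z axis and vertical above 0.3 rad).
It also fails if it takes over 64 s, if anything falls off the work surface, if the arm or the gripper's body presses on something with over 40 N, if the wrist force passes 120 N, or if a joint passes its speed limit or range.

### The arm

A 6-joint arm with a two-finger parallel gripper is mounted at the origin on a cart in front of the work surface, level with it; the furniture and walls round the work are solid. World frame = base frame: x ahead of the robot, y to its left, z up, the work surface at z = 0. Lengths are in m, angles in rad, forces in N, time in s.
With the tool pointing down it reaches from about 0.425 to 0.95 m from the base axis. Payload 3.5 kg.
Tool frame: the origin (TCP) lies at the very end of the fingers, on their centre line; the grasp point (between the pads) lies 19 mm behind it; z points along the fingers, y is the line along which they close (so a half turn about z gives the same grasp; the last joint's range is limited). The gripper opens to 85 mm and grips with 20 to 120 N. Pads are 22 mm wide; open, the fingers measure 114 mm over their backs; the gripper's body (76 mm by 85 mm) begins 54 mm behind the grasp point. The pads swing forward as they close: fully open they stand 13 mm farther back than shut.
Start: joints at [0.996, 0.286, 1.577, -0, 1.279, -0.15], TCP at [0.278, 0.615, 0.231] pointing down, gripper open.
Joint ranges: [-2.77, 2.77], [-0.9, 2.22], [0.21, 2.48], [-1.53, 4.67], [0.24, 2.81], [-2.84, 2.84]. Speed limits (rad/s): [2.79, 2.79, 3.14, 3.14, 3.14, 3.14].

### API

Orientations are given as a unit quaternion [x, y, z, w].
In Python, from plant import ctrl, optics, telemetry gives the robot as it stands (ctrl), with the cameras (optics) and the readings (telemetry).
- The arm moves only by the shell command python3 inch.py 'ROWS' [FORCE]. ROWS is a JSON list of rows, 1 to 10 of them, each of 7 numbers: dx, dy, dz in m, then a rotation vector rx, ry, rz in rad, then the opening from 0.0 (shut) to 1.0 (fully open); each row is the pose to reach, as a shift and turn from the pose commanded when the command began, along the tool's axes at that moment; what a row does not reach only later rows make up. A row lasts 1/8 s, in which the tool goes at most 0.0625 m and 0.188 rad, less where a joint would pass 70% of its speed; a pose out of reach is approached as far as the arm can. The fingers move at their own pace and stop on an object; FORCE is the grip in N (left out, the last holds). Time passes only in rows, so rows that do not move let the fingers close. It prints the time, the measured TCP pose, the force, the opening and the grip force at its end.
- telemetry.get_state(): the state, without advancing time (a new reading comes with each control period).
- optics.read_camera(name): name is "scene" or "top"; returns a dict with "pixels" (480x640x3 uint8, red, green, blue), "camera_matrix" (3x3 intrinsics, pixels), "xyz" and "orientation" of the camera in the world. Camera axes: x right, y down, z forward; pixel columns grow to the right and rows downward; lengths in m; the calibration is good to about 2 mm. A picture is of the moment at which its call begins. There is no depth.
- ctrl.sign_off(): hands the job in; it is judged then, once.
The state is a dict: "time": time; "qpos": joint angles; "dq": joint speeds; "joint_efforts": joint torques, N m; "eef_pos": TCP position; "tcp_rot": TCP orientation; "contact_force": force on the tool from outside, world axes, zero at the start; "wrist_torque": the same for the moment, N m; "opening": opening from 0.0 (shut) to 1.0 (fully open); "finger_force": force on a finger pad.
Only numpy, scipy, OpenCV 4.12 (cv2) and the standard library are available. Lean on these libraries where they do the work, as an engineer would, in place of code of your own. Each camera call takes 0.05 s, during which the arm holds its last target. There are 200 camera calls.

## Working session

There is one attempt and no reset: what is moved stays moved. The work goes in short steps, Python scripts to look and compute and a shell command to move; the robot and the scene stay as the last step left them, time stands still between calls to the robot, and variables do not carry over. Pictures are saved under pics/ and viewed, at most 10 in all, crops included, and the job is handed in when it is done.

```bash
ls; mkdir -p pics
python3 - <<'E'
from plant import ctrl, optics, telemetry
import cv2
for n in("scene","top"):
    r=optics.read_camera(n); cv2.imwrite(f"pics/{n}0.png",r["pixels"][:,:,::-1]); print(n,r["camera_matrix"],r["xyz"],r["orientation"])
print(telemetry.get_state())
E
```

```text
inch.py
pics
plant.py
scene [[446.83977456   0.         326.33788925]
 [  0.         446.83977456 235.68346055]
 [  0.           0.           1.        ]] [ 0.0770256  -0.51779788  0.72419752] [ 0.86037483 -0.30930902  0.14155001 -0.37953482]
top [[474.73703218   0.         321.59678501]
 [  0.         474.73703218 243.96162975]
 [  0.           0.           1.        ]] [3.75162773e-01 1.07360704e-03 1.20376981e+00] [ 0.71489945 -0.69538824  0.05588196 -0.04723529]
{'time': 0.1, 'qpos': array([ 9.96037166e-01,  2.87134749e-01,  1.57803020e+00,  4.27869151e-06,
        1.27859489e+00, -1.49976257e-01]), 'dq': array([-0.00070901, -0.00040479, -0.00182906,  0.0009456 ,  0.00115384,
       -0.00142892]), 'joint_efforts': array([ 1.79978921e-03, -4.07299554e+01, -2.93697202e+01, -8.17527166e-05,
        3.40861683e-03,  2.97484362e-06]), 'eef_pos': array([0.27781501, 0.61452823, 0.23004725]), 'tcp_rot': array([ 2.10798696e-01,  9.77528892e-01, -1.01250049e-03, -3.86037701e-04]), 'contact_force': array([-0.02046445, -0.16784861,  0.31637828]), 'wrist_torque': array([-0.01653559,  0.00400978, -0.0617732 ]), 'finger_force': 0.0, 'opening': 0.9995420936082399}
```

View pics/scene0.png

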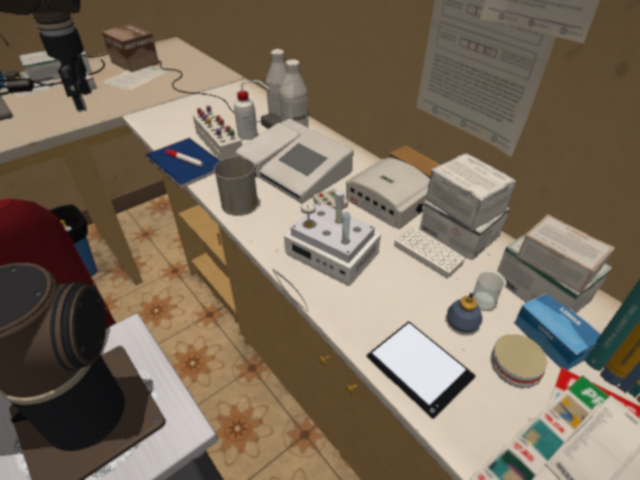

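View pics/top0.png

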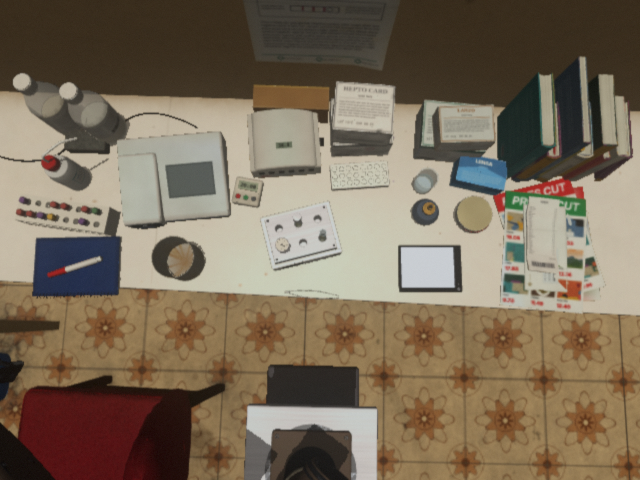

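The scene view shows the tin at (237,185), the block at (333,245) and the light pad at (420,365). In the top view they are at (180,258), (300,236) and (430,268). I'll zoom in on the block next.

Run:
```python
import cv2,numpy as np
a=cv2.imread("pics/scene0.png")[170:290,270:400]; b=cv2.imread("pics/top0.png")[190:280,250:350]
a=cv2.resize(a,None,fx=4,fy=4,interpolation=2);b=cv2.resize(b,(390,351),interpolation=2)
c=np.zeros((480,800,3),np.uint8); c[:,:410]=cv2.resize(a,(410,378*1),interpolation=2)[:480].__class__ and 0
a=cv2.resize(cv2.imread("pics/scene0.png")[170:290,280:380],(400,480),interpolation=2)
b=cv2.resize(cv2.imread("pics/top0.png")[180:300,250:350],(400,480),interpolation=2)
cv2.imwrite("pics/zoom.png",np.hstack([a,b]))
```

```text
(no output)
```

View pics/zoom.png

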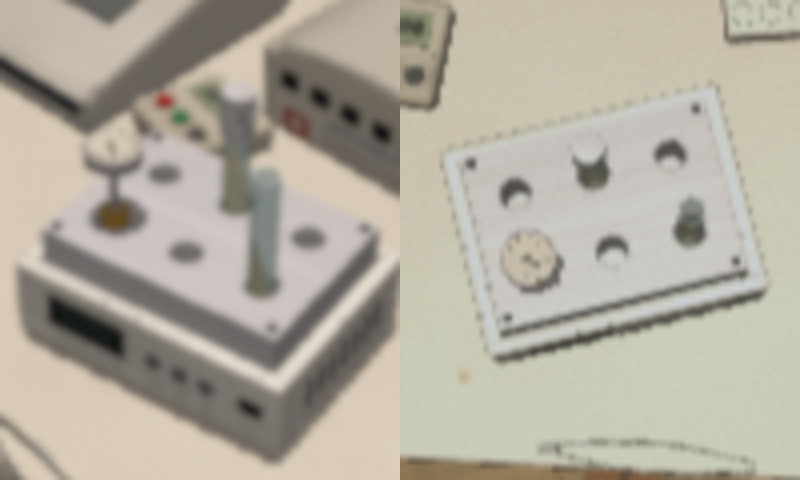

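The zoom shows the thermometer at well (-24,+48), the capped tube at (+24,0) and the open tube at (-24,-48). The four plate screws are also visible. Next I'll measure the poses.

```bash
cat > h.py <<'E'
import numpy as np, cv2
from scipy.spatial.transform import Rotation as R
CAM={"scene":(446.84,326.338,235.683,[0.0770256,-0.51779788,0.72419752],[0.86037483,-0.30930902,0.14155001,-0.37953482]),
"top":(474.737,321.597,243.962,[.375162773,.00107360704,1.20376981],[0.71489945,-0.69538824,0.05588196,-0.04723529])}
def ray(n,p,z):
    f,cx,cy,o,q=CAM[n]; d=R.from_quat(q).apply([(p[0]-cx)/f,(p[1]-cy)/f,1]); o=np.array(o)
    return o+d*(z-o[2])/d[2]
def proj(n,P):
    f,cx,cy,o,q=CAM[n]; c=R.from_quat(q).inv().apply(np.array(P)-o); return c[...,:2]/c[...,2:]*f+[cx,cy]
E
python3 - <<'E'
from h import *
np.set_printoptions(precision=4,suppress=True)
top=cv2.imread("pics/top0.png"); sc=cv2.imread("pics/scene0.png")
g=cv2.cvtColor(top,6).astype(float)
def dark(g,x,y,r=3):
    w=g[y-r:y+r+1,x-r:x+r+1]; k=np.clip(np.median(w)-12-w,0,None); yy,xx=np.mgrid[y-r:y+r+1,x-r:x+r+1]; return (k*xx).sum()/k.sum(),(k*yy).sum()/k.sum()
s=[dark(g,250+u//4,180+v//4) for u,v in((70,162),(297,108),(336,261),(107,318))]
W=np.array([ray("top",p,.08) for p in s]); print("screws",np.array(s),W[:,:2]); C=W.mean(0)
e=(W[0]-W[1]+W[3]-W[2]); yaw=np.arctan2(e[1],e[0])-np.pi/2
print("block",C,yaw)
c,sn=np.cos(yaw),np.sin(yaw)
for n,b in(("therm",(-.024,.048)),("cap",(.024,0)),("open",(-.024,-.048))):
    P=C[:2]+[c*b[0]-sn*b[1],sn*b[0]+c*b[1]]; print(n,P, [proj(k,[*P,z]) for k in("top","scene") for z in(.155,.08)])
gs=cv2.cvtColor(sc,6).astype(float)
for u,v in((55,228),(378,230),(272,327)): print("scene screw",ray("scene",dark(gs,280+u//4,170+v//4),.08))
# pad
for n,im,(x0,y0,x1,y1) in(("top",top,(385,235,470,300)),("scene",sc,(350,305,490,425))):
    m=np.zeros(im.shape[:2],np.uint8); m[y0:y1,x0:x1]=((im.max(2)<90)[y0:y1,x0:x1])*255
    k=max(cv2.findContours(m,0,2)[0],key=cv2.contourArea); b=cv2.boxPoints(cv2.minAreaRect(k)); ap=cv2.approxPolyDP(cv2.convexHull(k),6,True)[:,0]
    P=np.array([ray(n,p,.009) for p in ap]); print("pad",n,len(ap),P[:,:2],P.mean(0))
# tin
hsv=cv2.cvtColor(top,40)
m=np.zeros(top.shape[:2],np.uint8); m[225:290,145:215]=(g<130)[225:290,145:215]*255
k=max(cv2.findContours(m,0,2)[0],key=cv2.contourArea); (x,y),r=cv2.minEnclosingCircle(k); print("tin",x,y,r,ray("top",(x,y),.114),cv2.boundingRect(k), r*(1.2037-.114)/474.7)
E
python3 - <<'E'
import cv2,numpy as np
a=cv2.resize(cv2.imread("pics/scene0.png")[145:225,200:275],(560,600),interpolation=2)[:480,:400]
a=cv2.resize(cv2.imread("pics/scene0.png")[145:225,200:266],(400,480),interpolation=2)
b=cv2.resize(cv2.imread("pics/top0.png")[218:298,145:211],(400,480),interpolation=2)
cv2.imwrite("pics/tin.png",np.hstack([a,b]))
E
```

```text
screws [[267.1018 220.5837]
 [323.4836 206.7455]
 [333.9433 246.7783]
 [277.0717 260.6742]] [[ 0.5936  0.1221]
 [ 0.6317 -0.0126]
 [ 0.5346 -0.0402]
 [ 0.4974  0.0943]]
block [0.5643 0.0409 0.08  ] 0.2727952792927151
therm [0.5283 0.0806] [array([281.0927, 243.3587]), array([283.2984, 247.9621]), array([306.7823, 196.738 ]), array([307.4823, 223.8723])]
cap [0.5874 0.0473] [array([296.9249, 217.777 ]), array([298.0848, 224.0062]), array([338.5085, 193.4447]), array([337.5977, 220.4876])]
open [ 0.5541 -0.0118] [array([322.8205, 233.1173]), array([322.2962, 238.3694]), array([345.2845, 213.5099]), array([343.9658, 240.8953])]
scene screw [0.4924 0.0867 0.08  ]
scene screw [ 0.6285 -0.0214  0.08  ]
scene screw [ 0.5369 -0.0461  0.08  ]
pad top 4 [[ 0.5558 -0.362 ]
 [ 0.4413 -0.3628]
 [ 0.4372 -0.2114]
 [ 0.5514 -0.2085]] [ 0.4964 -0.2862  0.009 ]
pad scene 3 [[ 0.5522 -0.3665]
 [ 0.4365 -0.3682]
 [ 0.435  -0.2146]] [ 0.4746 -0.3164  0.009 ]
tin 178.5 257.0 26.96767234802246 [0.4958 0.3182 0.114 ] (152, 236, 54, 45) 0.06190577745447667
```

View pics/tin.png

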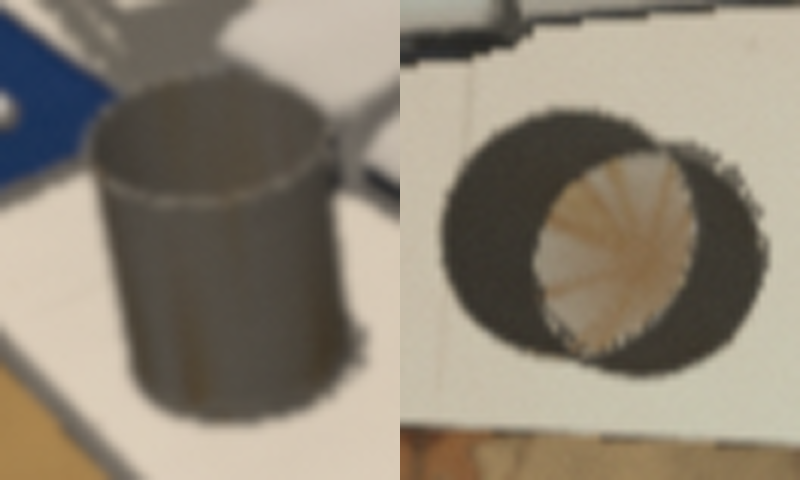

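The tin's rim circle is centred at zoom (570,232) in the top view and at (210,138) in the scene view. The dark area to the right of it is only shadow.

```bash
python3 - <<'E'
from h import *
print(ray("top",(145+170*.165,218+232/6),.114),ray("scene",(200+210*.165,145+138/6),.114))
E
cat >> h.py <<'E'
def togo(pos,closing_deg,tilt_deg=0):
    """tool: down, closing axis at closing_deg; tilt>0 turns tip towards robot (about the closing axis)."""
    from plant import ctrl, optics, telemetry
    s=telemetry.get_state(); A=R.from_quat(s["tcp_rot"]); a=np.radians(closing_deg)
    y=np.array([np.cos(a),np.sin(a),0]); z=np.array([0,0,-1.]); x=np.cross(y,z)
    B=R.from_rotvec(np.radians(tilt_deg)*y)*R.from_matrix(np.c_[x,y,z])
    d=A.inv().apply(np.array(pos)-s["eef_pos"]); r=(A.inv()*B).as_rotvec()
    print("togo",d.round(4),r.round(4),"rows",np.ceil(max(np.linalg.norm(d)/.0625,np.linalg.norm(r)/.188)),"q",s["qpos"].round(3),"tcp",s["eef_pos"].round(4),"t",s["time"],"open",round(s["opening"],3),"ff",s["finger_force"])
E
python3 -c "
from h import *
togo([.553,-.015,.24],105.6); togo([.553,-.015,.24],105.6,30)"
```

```text
togo [-0.5102 -0.4602 -0.0091] [-0.0019 -0.0011 -0.6971] rows 11.0 q [ 0.996  0.287  1.578  0.     1.279 -0.15 ] tcp [0.2778 0.6145 0.23  ] t 0.1 open 1.0 ff 0.0
togo [-0.5102 -0.4602 -0.0091] [ 0.1805  0.501  -0.6813] rows 11.0 q [ 0.996  0.287  1.578  0.     1.279 -0.15 ] tcp [0.2778 0.6145 0.23  ] t 0.1 open 1.0 ff 0.0
```

```bash
python3 inch.py '[[-0.51,-0.46,-0.01,0,0,-0.697,1],[-0.51,-0.46,-0.01,0,0,-0.697,1],[-0.51,-0.46,-0.01,0,0,-0.697,1],[-0.51,-0.46,-0.01,0,0,-0.697,1],[-0.51,-0.46,-0.01,0,0,-0.697,1],[-0.51,-0.46,-0.01,0,0,-0.697,1],[-0.51,-0.46,-0.01,0,0,-0.697,1],[-0.51,-0.46,-0.01,0,0,-0.697,1],[-0.51,-0.46,-0.01,0,0,-0.697,1],[-0.51,-0.46,-0.01,0,0,-0.697,1]]' 40
python3 -c "
from h import *
togo([.553,-.015,.2],105.6)"
```

```text
time: 1.35
eef_pos: [0.5271, 0.0442, 0.2401]
tcp_rot: [-0.136, 0.991, 0.0, -0.0]
contact_force: [1.3, -0.2, -0.2]
opening: 1.002
finger_force: 0.0
togo [-0.0091 -0.064   0.0401] [ 0.0003 -0.0001 -0.0003] rows 2.0 q [-0.108 -0.045  1.924  0.     1.263 -1.951] tcp [0.5271 0.0442 0.2401] t 1.35 open 1.002 ff 0.0
```

```bash
python3 inch.py '[[-0.009,-0.064,0.04,0,0,0,1],[-0.009,-0.064,0.04,0,0,0,1],[-0.009,-0.064,0.04,0,0,0,1]]'
python3 - <<'E'
from h import *
from plant import ctrl, optics, telemetry
togo([.553,-.015,.121],105.6)
for n in("scene","top"):
    cv2.imwrite(f"pics/{n}1.png",optics.read_camera(n)["pixels"][:,:,::-1])
P=telemetry.get_state()["eef_pos"]; print(proj("scene",P),proj("top",P))
a=cv2.resize(cv2.imread("pics/scene1.png")[150:270,290:390],(400,480),interpolation=2)
b=cv2.resize(cv2.imread("pics/top1.png")[180:300,270:370],(400,480),interpolation=2)
cv2.imwrite("pics/a1.png",np.hstack([a,b]))
E
```

```text
time: 1.72
eef_pos: [0.552, -0.0131, 0.1992]
tcp_rot: [-0.135, 0.991, 0.001, -0.001]
contact_force: [0.1, 0.7, 0.7]
opening: 1.002
finger_force: 0.0
togo [-0.0006 -0.0022  0.0782] [ 0.0017 -0.0024 -0.0013] rows 2.0 q [-0.208  0.047  1.909  0.     1.188 -2.05 ] tcp [ 0.552  -0.0131  0.1992] t 1.725 open 1.002 ff 0.0
[345.61303264 195.47722445] [323.2000972  230.21735225]
```

View pics/a1.png

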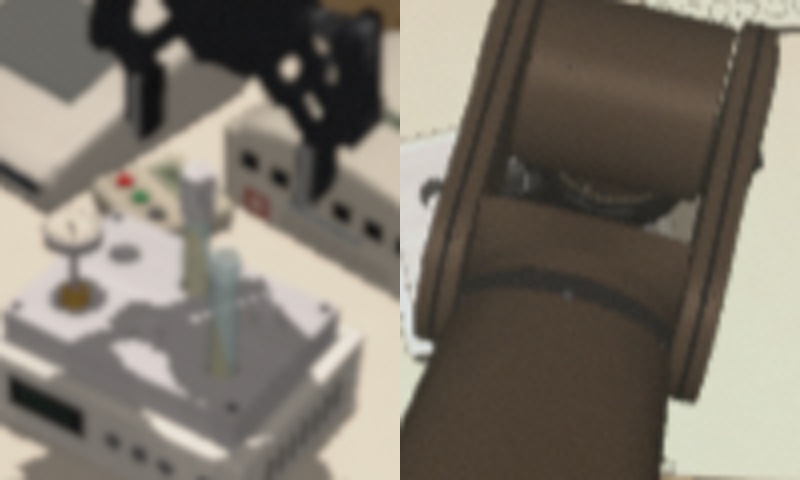

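The fingertips are at zoom (145,133) and (318,200), so they straddle the open tube's mouth at (227,255), within about 2 mm. The scene camera is slightly biased, so I'm trusting the top-view estimates. Now I descend and grip.

```bash
python3 inch.py '[[0,0.001,0.04,0,0,0,1],[0,0.001,0.078,0,0,0,1],[0,0.001,0.078,0,0,0,0.6],[0,0.001,0.078,0,0,0,0.3],[0,0.001,0.078,0,0,0,0],[0,0.001,0.078,0,0,0,0],[0,0.001,0.078,0,0,0,0],[0,0.001,0.078,0,0,0,0]]' 40
python3 -c "
from h import *
togo([.553,-.012,.26],105.6)"
```

```text
time: 2.82
eef_pos: [0.5536, -0.0122, 0.1241]
tcp_rot: [-0.136, 0.991, -0.0, 0.001]
contact_force: [0.0, 1.2, 6.5]
opening: 0.175
finger_force: 39.1
togo [ 0.0002  0.0002 -0.1359] [-0.0008  0.0029 -0.0004] rows 3.0 q [-2.050e-01  1.340e-01  1.964e+00  1.000e-03  1.041e+00 -2.048e+00] tcp [ 0.5536 -0.0122  0.1241] t 2.825 open 0.175 ff 39.14408504962921
```

```bash
python3 inch.py '[[0,0,-0.05,0,0,0,0],[0,0,-0.1,0,0,0,0],[0,0,-0.14,0,0,0,0],[0,0,-0.14,0,0,0,0]]'
python3 -c "
from h import *
togo([.496,.331,.262],105.6)"
```

```text
time: 3.32
eef_pos: [0.5543, -0.0126, 0.2667]
tcp_rot: [-0.136, 0.991, -0.001, 0.004]
contact_force: [-0.4, 0.4, 0.1]
opening: 0.176
finger_force: 39.7
togo [-0.0362  0.3467  0.0035] [-0.004   0.0071 -0.0002] rows 6.0 q [-0.206 -0.011  1.842 -0.     1.302 -2.048] tcp [ 0.5543 -0.0126  0.2667] t 3.325 open 0.176 ff 39.73984658718109
```

```bash
python3 inch.py '[[-0.036,0.347,0,0,0,0,0],[-0.036,0.347,0,0,0,0,0],[-0.036,0.347,0,0,0,0,0],[-0.036,0.347,0,0,0,0,0],[-0.036,0.347,0,0,0,0,0],[-0.036,0.347,0,0,0,0,0],[-0.036,0.347,0,0,0,0,0],[-0.036,0.347,0,0,0,0,0]]'
python3 - <<'E'
from h import *
from plant import ctrl, optics, telemetry
togo([.496,.331,.116],105.6)
r=optics.read_camera("scene")["pixels"][:,:,::-1]; t=optics.read_camera("top")["pixels"][:,:,::-1]
cv2.imwrite("pics/a2.png",np.hstack([cv2.resize(r[100:220,180:280],(400,480)),cv2.resize(t[190:310,130:230],(400,480))]))
E
```

```text
time: 4.32
eef_pos: [0.4934, 0.331, 0.2606]
tcp_rot: [-0.136, 0.991, -0.001, -0.001]
contact_force: [0.1, -1.0, -0.4]
opening: 0.169
finger_force: 39.7
togo [-0.0029 -0.0005  0.1446] [-0.0011 -0.0028 -0.0001] rows 3.0 q [ 4.210e-01  9.000e-02  1.749e+00 -1.000e-03  1.305e+00 -1.422e+00] tcp [0.4934 0.331  0.2606] t 4.325 open 0.169 ff 39.72887098789215
```

View pics/a2.png

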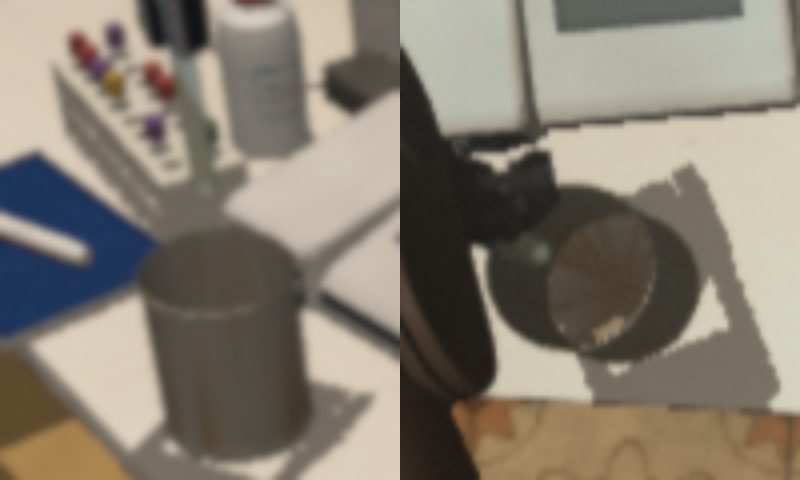

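The tube hangs over the tin. Its bottom end is at (205,195) in the scene zoom, above the rim centre at (222,270), so I lower it.

```bash
python3 inch.py '[[-0.003,0,0.05,0,0,0,0],[-0.003,0,0.1,0,0,0,0],[-0.003,0,0.135,0,0,0,0],[-0.003,0,0.144,0,0,0,0],[-0.003,0,0.144,0,0,0,0],[-0.003,0,0.144,0,0,0,0.4],[-0.003,0,0.144,0,0,0,0.4],[-0.003,0,0.144,0,0,0,0.4]]'
python3 inch.py '[[0,0,-0.04,0,0,0,0.4],[0,0,-0.1,0,0,0,0.4],[0,0,-0.16,0,0,0,0.5],[0,0,-0.16,0,0,0,1],[0,0,-0.16,0,0,0,1]]'
python3 - <<'E'
from h import *
from plant import ctrl, optics, telemetry
togo([.587,.045,.26],105.6,28)
r=optics.read_camera("scene")["pixels"][:,:,::-1]; t=optics.read_camera("top")["pixels"][:,:,::-1]
cv2.imwrite("pics/a3.png",np.hstack([cv2.resize(r[100:220,180:280],(400,480)),cv2.resize(t[190:310,130:230],(400,480))]))
E
```

```text
time: 5.42
eef_pos: [0.4973, 0.333, 0.1196]
tcp_rot: [-0.136, 0.991, 0.0, 0.001]
contact_force: [-1.4, 0.0, -0.2]
opening: 0.398
finger_force: 0.0
time: 6.05
eef_pos: [0.4965, 0.3326, 0.2784]
tcp_rot: [-0.136, 0.991, 0.0, 0.0]
contact_force: [0.1, 0.3, -0.0]
opening: 0.902
finger_force: 0.0
togo [-0.0098 -0.3014  0.0184] [-0.00e+00  4.89e-01  1.00e-04] rows 5.0 q [ 0.421  0.084  1.723 -0.     1.334 -1.423] tcp [0.4965 0.3326 0.2784] t 6.05 open 0.902 ff 0.0
```

View pics/a3.png

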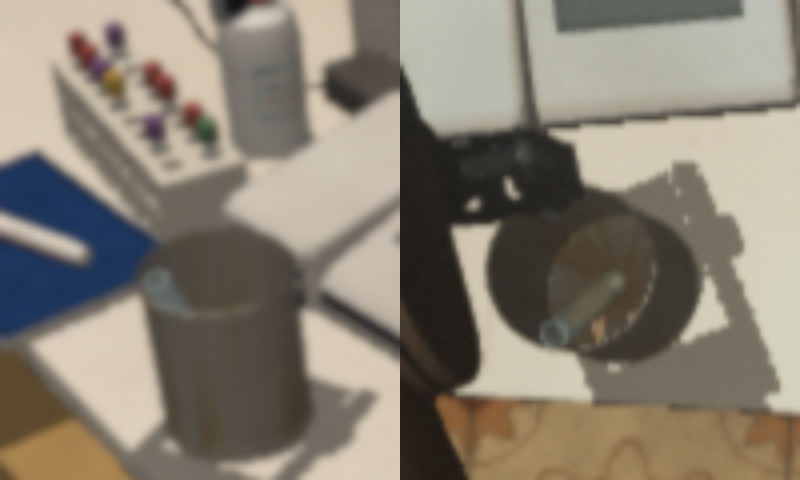

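The uncapped tube lies in the standing tin, with its mouth at (555,333) and bottom at (615,283) in the top zoom. Next is a tilted approach to the capped tube.

```bash
python3 inch.py '[[0,-0.3,0.03,0,0.489,0,1],[0,-0.3,0.03,0,0.489,0,1],[0,-0.3,0.03,0,0.489,0,1],[0,-0.3,0.03,0,0.489,0,1],[0,-0.3,0.03,0,0.489,0,1],[0,-0.3,0.03,0,0.489,0,1],[0,-0.3,0.03,0,0.489,0,1]]' 40
python3 -c "
from h import *
togo([.5776,.0446,.2],105.6,28)"
```

```text
time: 7.02
eef_pos: [0.5767, 0.044, 0.2469]
tcp_rot: [-0.132, 0.961, -0.032, -0.241]
contact_force: [-0.2, 0.2, 0.9]
opening: 0.996
finger_force: 0.0
togo [-0.023   0.0002  0.0408] [ 0.0015 -0.003   0.0003] rows 1.0 q [-0.037  0.338  1.538 -0.145  1.736 -1.87 ] tcp [0.5767 0.044  0.2469] t 7.025 open 0.996 ff 0.0
```

```bash
python3 inch.py '[[-0.023,0,0.041,0,0,0,1],[-0.023,0,0.041,0,0,0,1],[-0.023,0,0.041,0,0,0,1]]'
python3 - <<'E'
from h import *
from plant import ctrl, optics, telemetry
togo([.5776,.0446,.095],105.6,28)
r=optics.read_camera("scene")["pixels"][:,:,::-1]; t=optics.read_camera("top")["pixels"][:,:,::-1]
cv2.imwrite("pics/a4.png",np.hstack([cv2.resize(r[140:260,280:380],(400,480),interpolation=2),cv2.resize(t[180:300,250:350],(400,480))]))
E
```

```text
time: 7.4
eef_pos: [0.5783, 0.0451, 0.2023]
tcp_rot: [-0.132, 0.961, -0.033, -0.24]
contact_force: [-0.5, -0.2, 0.9]
opening: 1.002
finger_force: 0.0
togo [-0.0497 -0.0002  0.0951] [-0.0008 -0.0004  0.0014] rows 2.0 q [-0.035  0.377  1.57  -0.144  1.662 -1.859] tcp [0.5783 0.0451 0.2023] t 7.4 open 1.002 ff 0.0
```

View pics/a4.png

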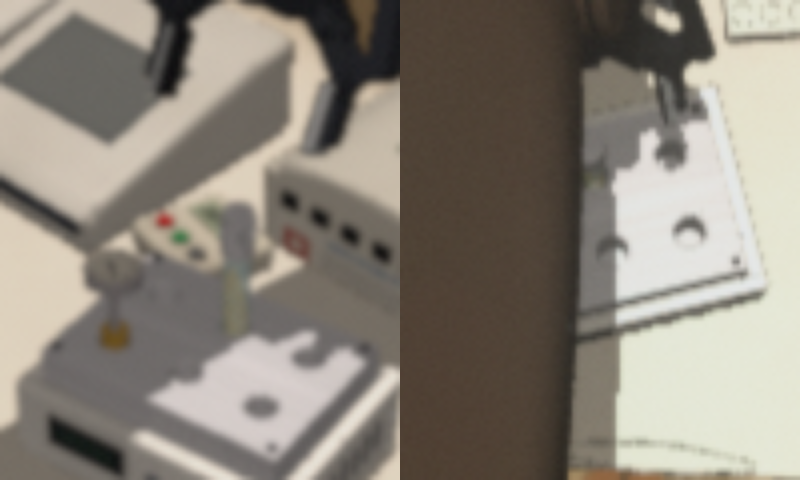

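The fingertips at (165,93) and (315,150) straddle the cap at (238,210), and the thermometer at (113,270) is well clear. Now I descend, grip and lift.

```bash
python3 inch.py '[[-0.025,0,0.047,0,0,0,1],[-0.0495,0,0.094,0,0,0,1],[-0.0495,0,0.094,0,0,0,1],[-0.0495,0,0.094,0,0,0,0.5],[-0.0495,0,0.094,0,0,0,0],[-0.0495,0,0.094,0,0,0,0],[-0.0495,0,0.094,0,0,0,0],[-0.0495,0,0.094,0,0,0,0]]' 60
python3 -c "
from h import *
togo([.5776,.0446,.27],105.6,28)"
```

```text
time: 8.5
eef_pos: [0.5786, 0.0439, 0.0964]
tcp_rot: [-0.132, 0.961, -0.033, -0.239]
contact_force: [-0.2, -0.5, 4.4]
opening: 0.175
finger_force: 58.3
togo [ 0.082   0.0009 -0.153 ] [-0.0004  0.0012 -0.0003] rows 3.0 q [-0.037  0.491  1.625 -0.144  1.494 -1.835] tcp [0.5786 0.0439 0.0964] t 8.5 open 0.175 ff 58.26916962862015
```

```bash
python3 inch.py '[[0.024,0,-0.045,0,0,0,0],[0.048,0,-0.09,0,0,0,0],[0.072,0,-0.135,0,0,0,0],[0.082,0,-0.153,0,0,0,0],[0.082,0,-0.153,0,0,0,0]]'
python3 - <<'E'
from h import *
# pad, closing axis perpendicular to the arm plane at the pad; end tilt -32: grasp point 83 mm up, mid 20.5 mm below it
for cl in (60,70,105.6):
  a=np.radians(cl); u=np.array([np.sin(a),-np.cos(a),0])  # outward
  for lean in (60,):
    t=np.radians(lean-28); ax=-np.sin(np.radians(lean))*u+np.cos(np.radians(lean))*np.array([0,0,1]) # tube axis to cap
    tz=np.sin(t)*u-np.cos(t)*np.array([0,0,1])
    mid=np.array([.4965,-.288,.19]); tcp=mid+.0205*ax+.019*tz
    print(cl,tcp.round(4),"bottom z",(mid-.0625*ax)[2]); togo(tcp,cl,28-lean)
E
```

```text
time: 9.12
eef_pos: [0.5779, 0.0437, 0.2694]
tcp_rot: [-0.132, 0.962, -0.033, -0.239]
contact_force: [0.5, -0.7, -0.4]
opening: 0.177
finger_force: 59.3
60 [ 0.4898 -0.2842  0.1841] bottom z 0.15875
togo [ 0.1129 -0.292   0.1564] [ 0.0292 -0.9869  0.831 ] rows 7.0 q [-0.037  0.322  1.516 -0.146  1.768 -1.875] tcp [0.5779 0.0437 0.2694] t 9.125 open 0.177 ff 59.26235318183899
70 [ 0.4893 -0.2854  0.1841] bottom z 0.15875
togo [ 0.1137 -0.2931  0.1568] [ 0.0227 -1.0097  0.6492] rows 7.0 q [-0.037  0.322  1.516 -0.146  1.768 -1.875] tcp [0.5779 0.0437 0.2694] t 9.125 open 0.177 ff 59.26235318183899
105.6 [ 0.4891 -0.2901  0.1841] bottom z 0.15875
togo [ 0.115  -0.2975  0.1575] [-8.000e-04 -1.045e+00 -1.000e-04] rows 6.0 q [-0.037  0.322  1.516 -0.146  1.768 -1.875] tcp [0.5779 0.0437 0.2694] t 9.125 open 0.177 ff 59.26235318183899
```

Run:
```python
from h import *
togo([.489,-.285,.26],70,28)
```

```text
togo [ 0.1493 -0.2927  0.0898] [-0.2917  0.0024  0.5485] rows 6.0 q [-0.037  0.322  1.516 -0.146  1.768 -1.875] tcp [0.5779 0.0437 0.2694] t 9.125 open 0.177 ff 59.26235318183899
```

```bash
python3 inch.py '[[0.15,-0.293,0.09,-0.292,0,0.548,0],[0.15,-0.293,0.09,-0.292,0,0.548,0],[0.15,-0.293,0.09,-0.292,0,0.548,0],[0.15,-0.293,0.09,-0.292,0,0.548,0],[0.15,-0.293,0.09,-0.292,0,0.548,0],[0.15,-0.293,0.09,-0.292,0,0.548,0],[0.15,-0.293,0.09,-0.292,0,0.548,0],[0.15,-0.293,0.09,-0.292,0,0.548,0]]'
python3 -c "
from h import *
togo([.489,-.285,.21],70,-32)"
```

```text
time: 10.12
eef_pos: [0.4875, -0.2844, 0.2575]
tcp_rot: [0.168, 0.955, 0.043, -0.24]
contact_force: [-1.0, 0.3, -0.6]
opening: 0.172
finger_force: 59.3
togo [-0.0239 -0.0002  0.0411] [ 2.2000e-03 -1.0513e+00  5.0000e-04] rows 6.0 q [-0.647  0.302  1.564 -0.14   1.749 -1.861] tcp [ 0.4875 -0.2844  0.2575] t 10.125 open 0.172 ff 59.29604798555374
```

```bash
python3 inch.py '[[-0.006,0,0.01,0,-0.16,0,0],[-0.01,0,0.02,0,-0.32,0,0],[-0.016,0,0.03,0,-0.48,0,0],[-0.02,0,0.035,0,-0.64,0,0],[-0.024,0,0.041,0,-0.8,0,0],[-0.024,0,0.041,0,-0.96,0,0],[-0.024,0,0.041,0,-1.05,0,0],[-0.024,0,0.041,0,-1.05,0,0],[-0.024,0,0.041,0,-1.05,0,0],[-0.024,0,0.041,0,-1.05,0,0]]'
python3 - <<'E'
from h import *
from plant import ctrl, optics, telemetry
togo([.489,-.285,.21],70,-32)
r=optics.read_camera("scene")["pixels"][:,:,::-1]; t=optics.read_camera("top")["pixels"][:,:,::-1]
cv2.imwrite("pics/a5.png",np.hstack([cv2.resize(r[200:440,310:510],(400,480)),cv2.resize(t[180:330,370:495],(400,480))]))
E
```

```text
time: 11.38
eef_pos: [0.4906, -0.2862, 0.213]
tcp_rot: [0.166, 0.946, -0.048, 0.273]
contact_force: [0.5, 0.1, -0.7]
opening: 0.177
finger_force: 59.5
togo [0.0032 0.0005 0.0015] [0.0007 0.0027 0.0011] rows 1.0 q [-0.815 -0.202  2.189  0.39   0.681 -2.284] tcp [ 0.4906 -0.2862  0.213 ] t 11.375 open 0.177 ff 59.523978531360626
```

View pics/a5.png

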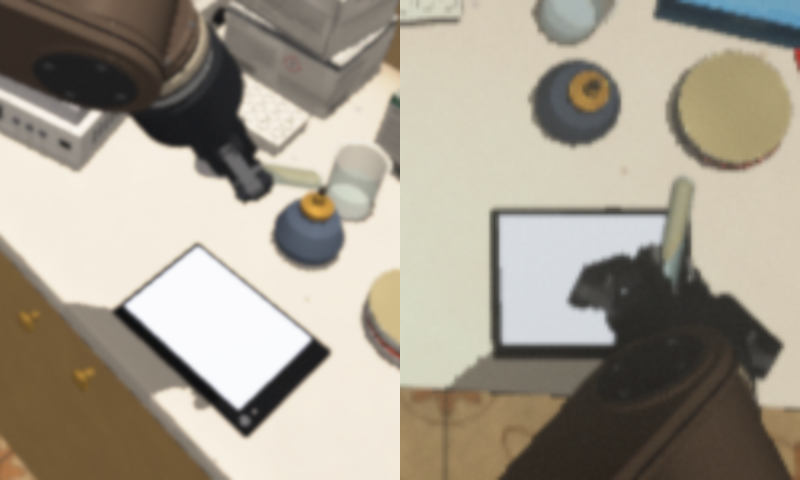

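The tube sticks out past the fingers, with its bottom end at (318,180) in the scene zoom and (683,183) in the top zoom. I'll triangulate it to check the lean.

Run:
```python
from h import *
from plant import ctrl, optics, telemetry
s=telemetry.get_state(); A=R.from_quat(s["tcp_rot"]); g=s["eef_pos"]+A.apply([0,0,-.019])
p1=(310+318/2,200+180/2); p2=(370+283*.3125,180+183*.3125)
for lean in (47,54,60,66,73):
    t=np.radians(lean-28); a=R.from_rotvec(A.apply([0,1,0])*np.radians(-(lean-60))).apply(A.apply(R.from_rotvec([0,np.radians(-28),0]).apply([0,0,-1])))
    b=g-.083*a; print(lean,np.degrees(np.arccos(a[2])),"bottom",b.round(3),"mid",(g-.0205*a).round(3),proj("scene",b)-p1,proj("top",b)-p2)
for z in(.14,.16,.18,.2): print(z,ray("scene",p1,z)[:2],ray("top",p2,z)[:2])
```

```text
47 47.14143535419738 bottom [ 0.538 -0.304  0.172] mid [ 0.495 -0.288  0.215] [-9.40561036  9.25742829] [-3.4748659  5.5756574]
54 54.14143521910338 bottom [ 0.544 -0.306  0.18 ] mid [ 0.497 -0.288  0.217] [-4.87139277  5.02544226] [-1.47215351  2.35064735]
60 60.14143512116496 bottom [ 0.549 -0.307  0.187] mid [ 0.498 -0.289  0.219] [-1.29898824  1.24925302] [ 0.22690129 -0.15539121]
66 66.14143503437258 bottom [ 0.552 -0.309  0.195] mid [ 0.499 -0.289  0.22 ] [ 1.94545281 -2.63154297] [ 1.8926943  -2.39348881]
73 73.14143494267311 bottom [ 0.556 -0.31   0.205] mid [ 0.499 -0.29   0.223] [ 5.26943961 -7.24727453] [ 3.77191885 -4.63005911]
0.14 [ 0.59429993 -0.28844174] [ 0.55627399 -0.32125282]
0.16 [ 0.57659104 -0.29629375] [ 0.5528689  -0.31519274]
0.18 [ 0.55888216 -0.30414575] [ 0.54946382 -0.30913266]
0.2 [ 0.54117327 -0.31199776] [ 0.54605874 -0.30307258]
```

The lean is about 60°, and the midpoint is within 1 cm of the pad centre. I'll let it settle, then hand in.

```bash
python3 inch.py '[[0,0,0,0,0,0,0],[0,0,0,0,0,0,0],[0,0,0,0,0,0,0],[0,0,0,0,0,0,0]]'; python3 -c "
from plant import ctrl, optics, telemetry
print(ctrl.sign_off())"
```

```text
time: 11.98
eef_pos: [0.4897, -0.2862, 0.2123]
tcp_rot: [0.167, 0.946, -0.048, 0.273]
contact_force: [-0.3, -0.5, -0.1]
opening: 0.172
finger_force: 59.5
the job is handed in; nothing more can be done
None
```

I handed the job in at about 12 s with the uncapped tube in the standing tin and the capped tube held about 60° from upright, its midpoint within 1 cm of the light pad's centre and its lower end about 19 cm above the bench; the thermometer was still standing in its well when last seen, just before the capped tube was gripped, and the hand-in returned no verdict.

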